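# Take the femur model out of its slide-lid box and put it on its stand

### The job

A dog owner is coming in to talk about a fracture: slide the lid of the wooden specimen box all the way out along its grooves without forcing it, and set it down flat on the desk, clear of the box. Then lift the femur model out and lower it into the display stand so that its shaft lies in both forks. Set both things down rather than dropping them, and do not disturb the stapler, the mouse or the tin.

Things in the scene. Friction and masses are not known exactly. Their poses are not given: they have to be found in the camera images.
- box: Fixed wooden box 210x120x57 mm. Origin: underside centre; x along its length, +x the way the lid slides out; z up. Walls 10 thick, inside 190x100, inner floor 5 above the desk. Grooves in the long walls, 5 deep, from 44 to 52 above the desk, closed by lips above, so the lid cannot be lifted off. The +x end wall is only 44 high and the lid passes over it; the -x end stops the lid.
- lid: Loose plywood lid 205x107x6 mm, 0.12 kg, in the grooves (play 1.5 mm each side, 2 mm in height), slides with 1 to 2 N. Origin: underside centre; +x to its leading edge; z up. Starts 8 to 28 mm open. Along the box's x its origin is at 2.5 mm when shut and at 207.5 mm when just out of the grooves; 44 mm above the desk throughout.
- lid_pull (a point): Centre of the dark wooden pull bar across the lid's top near its leading edge: 14 mm thick along the slide, 80 across, 22 high (6 to 28 mm above the lid's underside, so 50 to 72 above the desk in the grooves). It lies 80 mm along +x from the lid's origin and 17 mm above the lid's underside. Axes as the lid.
- femur: Ivory plastic dog thigh bone, 163 mm long, 0.12 kg, lying along the box, steel plate (56x9, 2 mm proud) up. Origin: middle of the shaft's axis, near the centre of mass; x along the shaft to the knee end; z up as it lies. Shaft 15 mm thick, straight 50 mm either way. The thick ends (up to 54 wide) reach 19 mm below the axis, so the axis lies 24 mm above the desk in the box.
- stand: Fixed display stand: black plinth 150x64x12 mm, two upright steel forks at 38 mm either way along its x. Each is a 90-degree V of 6 mm rod opening upward, across the plinth; its arm tips are 48 mm apart, 74 above the desk. Origin: underside centre; x along the plinth; z up. A shaft in both forks lies along x, axis 62 mm above the desk, either way round.
- stapler: Red stapler, 130x34x54 mm, loose bystander. Origin: underside centre; x along its length.
- mouse: White computer mouse, 108x58x32 mm, loose bystander. Origin: underside centre; x along its length.
- tin: Round aluminium tin, 82 mm across, 41 mm high, loose bystander. Origin: underside centre.
Things that resemble listed ones, but are neither listed nor needed, are in the scene too. What is meant by the lid is not turquoise, and is the larger of those in its own colour.

How it is judged:
By the outcome, as a careful person would: the job done as asked, in the order asked, and still so for the second after the job is handed in, with the robot touching nothing.
It also fails if it takes over 58 s, if anything falls off the work surface, if the arm or the gripper's body presses on something with over 40 N, if the wrist force passes 120 N, or if a joint passes its speed limit or range.

### The arm

A 7-joint arm with a two-finger parallel gripper is mounted at the origin on the work surface. World frame = base frame: x ahead of the robot, y to its left, z up, the work surface at z = 0. Lengths are in m, angles in rad, forces in N, time in s.
With the tool pointing down it reaches from about 0.35 to 0.9 m from the base axis. Payload 19.9 kg.
Tool frame: the origin (TCP) lies where the fingers leave the gripper's body, on its centre line; the fingertips stand 73 mm ahead of it and the grasp point (between the pads) lies manip.grip_point_offset ahead of it (manip.grip_point_offset is the distance from the TCP to the grasp point, in m); x points along the fingers, y is the direction in which the jaws open and shut, and the axes are right-handed (so a half turn about x gives the same grasp; the last joint's range is limited). The gripper opens to 85 mm and grips with 20 to 120 N. Pads are 22 mm wide; open, the fingers measure 114 mm over their backs; the gripper's body (76 mm by 85 mm) begins 54 mm behind the grasp point. The pads swing forward as they close: fully open they stand 13 mm farther back than shut.
Start: joints at [-1.313, 0.417, -0.01, 1.614, 0.005, 1.111, -0.053], TCP at [0.184, 0.597, 0.304] pointing down, gripper open.
Joint ranges: [-2.81, 2.81], [-0.39, 2.02], [-1.27, 1.25], [0.06, 2.57], [-1.19, 4.33], [0.19, 2], [-2.82, 2.82]. Speed limits (rad/s): [1.89, 1.89, 2.39, 2.39, 3.01, 3.01, 3.01].

### API

Orientations are given as a rotation vector (axis times angle).
In Python, from bench import manip, cams gives the robot as it stands.
- The arm moves only by the shell command python3 -m creep 'ROWS' [FORCE]. ROWS is JSON, a list of rows, each an object of numbers: "fingers": the opening, from 0 (shut) to 1 (fully open); "dx", "dy", "dz": the shift along the tool's x, y, z in m; "yaw": the turn about the tool's x in rad. A call has 1 to 20 rows; each row is the pose to reach, as a shift and turn from the pose commanded when the call began, along the tool's axes at that moment; what a row does not reach only later rows make up. A row lasts 1/10 s, in which the tool goes at most 50 mm and 8.59 degrees, less where a joint would pass 70% of its speed; a pose out of reach is approached as far as the arm can. A call with a gripper value outside its range is refused whole. The fingers move at their own pace and stop on an object; FORCE is the grip in N (left out, the last holds). Time passes only in rows, so rows that repeat a pose let the fingers close. It gives the time, the measured TCP pose, the force and the opening at its end, in the units of the state.
- manip.observe(): the state, without advancing time (a new reading comes with each control period).
- cams.read_camera(name): name is "side" or "top" or "wrist"; returns (picture, depth): 480x640x3 uint8, red, green, blue; 480x640 float32, m along the optical axis (not along the pixel's ray), 0 where there is no reading.
- cams.camera_params(name): a dict with "mtx" (3x3 intrinsics, pixels), "distortion" ([k1, k2, p1, p2, k3] as OpenCV has them; the pictures are not rectified), "R" (3x3) and "t" (3): a world point X has camera coordinates R X + t. Camera axes: x right, y down, z forward; pixel columns grow to the right and rows downward; lengths in m; the calibration is good to about 2 mm. A picture is of the moment at which its call begins: read the wrist's pose just before it. camera_params takes no time and is no camera call; for the wrist camera it gives the pose at the moment of the call.
- manip.hand_in(): hands the job in, once; it reports no verdict.
The state is a dict: "t": time; "joint_pos": joint angles; "dq": joint speeds; "effort": joint torques, N m; "tcp_pos": TCP position; "tool_rot": TCP orientation; "wrist_force": force on the tool from outside, world axes, zero at the start; "wrist_torque": the same for the moment, N m; "grip_width": opening from 0.0 (shut) to 1.0 (fully open).
Only numpy, scipy, OpenCV 4.12 (cv2) and the standard library are available. Lean on these libraries where they do the work, as an engineer would, in place of code of your own. Each camera call takes 0.05 s, during which the arm holds its last target.

## Working session

There is one attempt and no reset: what is moved stays moved. The work goes in short steps, Python scripts to look and compute and a shell command to move; the robot and the scene stay as the last step left them, time stands still between calls to the robot, and variables do not carry over. Pictures are saved under pics/ and viewed, and the job is handed in when it is done.

```bash
ls; mkdir -p pics; python3 - <<'E'
from bench import manip,cams
import cv2,numpy as np
np.set_printoptions(precision=4,suppress=True)
s=manip.observe();print(s, manip.grip_point_offset)
for n in("side","top","wrist"):
    p=cams.camera_params(n);a,d=cams.read_camera(n)
    print(n,p)
    cv2.imwrite(f"pics/{n}0.png",a[:,:,::-1]);np.save(f"pics/{n}0.npy",d)
E
```

```text
pics
{'t': 0.0, 'joint_pos': array([-1.3135,  0.418 , -0.0103,  1.6142,  0.0047,  1.1107, -0.053 ]), 'dq': array([-0.0001,  0.0009,  0.0007,  0.001 , -0.0005, -0.0009, -0.002 ]), 'effort': array([ -0.0017, -86.4465,   0.6777, -43.4888,   0.0192,   0.0077,
         0.    ]), 'tcp_pos': array([0.1839, 0.597 , 0.3033]), 'tool_rot': array([ 0.2335,  1.5581, -0.2355]), 'wrist_force': array([0.3465, 0.278 , 0.5937]), 'wrist_torque': array([-0.0248, -0.0119, -0.0337]), 'grip_width': 1.0018559513666343} 0.0539
side {'mtx': array([[494.4673,   0.    , 321.1785],
       [  0.    , 494.4673, 242.5747],
       [  0.    ,   0.    ,   1.    ]]), 'distortion': array([-0.1158,  0.    ,  0.    ,  0.    ,  0.    ]), 'R': array([[ 0.9416, -0.3363,  0.0149],
       [-0.1951, -0.5812, -0.7901],
       [ 0.2743,  0.7411, -0.6128]]), 't': array([-0.5154,  0.1399,  0.8664])}
top {'mtx': array([[501.8559,   0.    , 324.4982],
       [  0.    , 501.8559, 234.7248],
       [  0.    ,   0.    ,   1.    ]]), 'distortion': array([-0.1296,  0.    ,  0.    ,  0.    ,  0.    ]), 'R': array([[-0.0272, -0.9996, -0.009 ],
       [-0.9799,  0.0284, -0.1973],
       [ 0.1975,  0.0035, -0.9803]]), 't': array([-0.0117,  0.5188,  0.8781])}
wrist {'mtx': array([[354.4218,   0.    , 321.6286],
       [  0.    , 354.4218, 233.7271],
       [  0.    ,   0.    ,   1.    ]]), 'distortion': array([-0.0288,  0.    ,  0.    ,  0.    ,  0.    ]), 'R': array([[ 0.2952,  0.9554, -0.002 ],
       [ 0.9134, -0.2816,  0.2938],
       [ 0.2802, -0.0885, -0.9559]]), 't': array([-0.6239, -0.0377,  0.3796])}
```

View pics/top0.png

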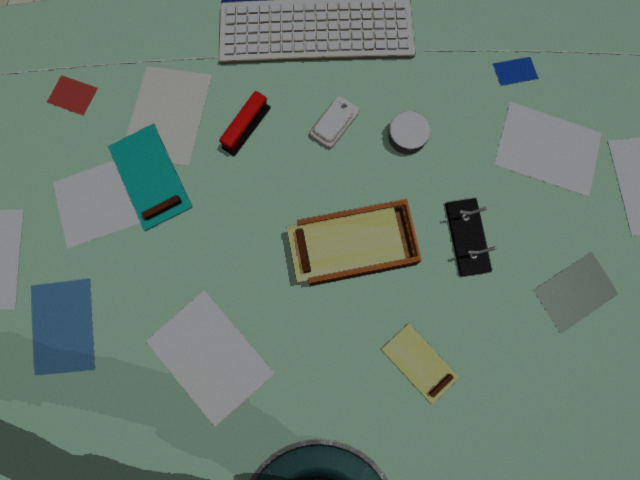

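View pics/side0.png

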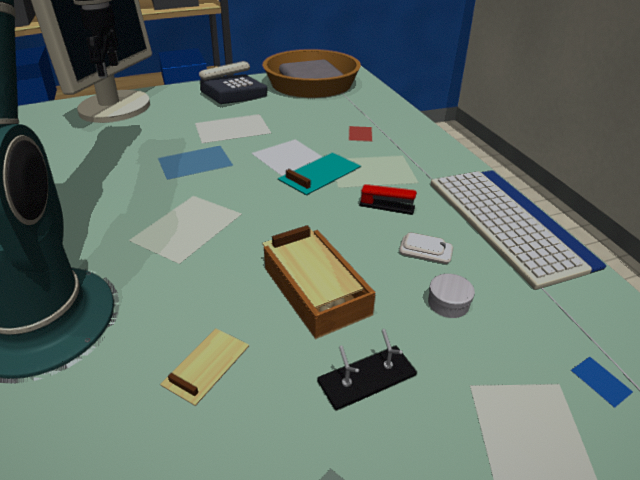

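View pics/wrist0.png

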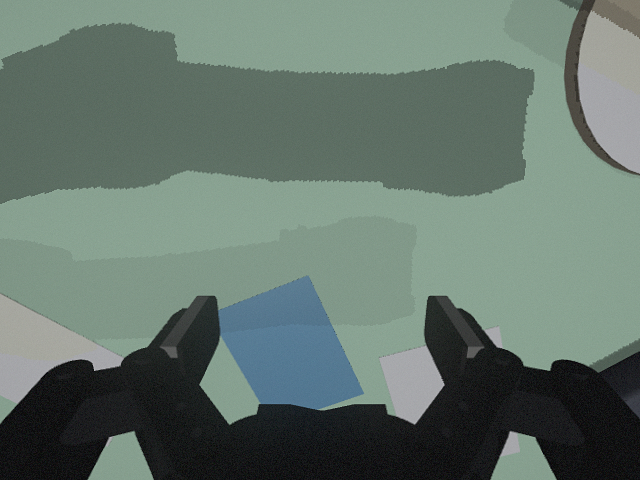

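The top view shows three lid-like boards. The turquoise one at (150,175) is excluded by colour. The yellow one in the box at (350,240), with its pull at (303,251), is larger than the loose yellow one at (420,362), so the one in the box is the lid. I'll confirm this in an enlarged crop and measure it.

```bash
cat > h.py <<'E'
import cv2,numpy as np
from bench import manip,cams
np.set_printoptions(precision=4,suppress=True)
def plane(n,px,z,p=None):
    p=p or cams.camera_params(n)
    u=cv2.undistortPoints(np.array(px,float).reshape(-1,1,2),p["mtx"],p["distortion"])[:,0]
    r=np.c_[u,np.ones(len(u))]@p["R"]; c=-p["R"].T@p["t"]
    return c+r*((z-c[2])/r[:,2])[:,None]
def proj(n,X,p=None):
    p=p or cams.camera_params(n)
    return cv2.projectPoints(np.array(X,float).reshape(-1,1,3),cv2.Rodrigues(p["R"])[0],p["t"],p["mtx"],p["distortion"])[0][:,0]
def cloud(n,d,p=None):
    p=p or cams.camera_params(n)
    v,u=np.mgrid[:480,:640]
    q=cv2.undistortPoints(np.c_[u.ravel(),v.ravel()].astype(float).reshape(-1,1,2),p["mtx"],p["distortion"])[:,0]
    P=np.c_[q,np.ones(len(q))]*d.reshape(-1,1)
    return ((P-p["t"])@p["R"]).reshape(480,640,3)
E
python3 - <<'E'
from h import *
a=cv2.imread('pics/top0.png')
c=a[190:410,280:510]
cv2.imwrite('pics/crop1.png',cv2.resize(c,None,fx=2.7,fy=2.7,interpolation=cv2.INTER_CUBIC))
hsv=cv2.cvtColor(a,cv2.COLOR_BGR2HSV)
for pt in [(303,251),(350,220),(350,240),(420,362),(468,240),(360,277),(335,120),(409,132),(240,125)]:
    print(pt,hsv[pt[1],pt[0]])
C=cloud('top',np.load('pics/top0.npy'))
for pt in [(303,251),(350,240),(420,362),(468,230),(409,132),(240,125),(335,120),(500,300)]: print(pt,C[pt[1],pt[0]])
E
```

```text
(303, 251) [ 10 183  60]
(350, 220) [ 28  96 136]
(350, 240) [ 32  73 140]
(420, 362) [ 31  75 142]
(468, 240) [60 23 22]
(360, 277) [ 69  49 126]
(335, 120) [105   4 139]
(409, 132) [102   9 141]
(240, 125) [  1 220 137]
(303, 251) [0.4856 0.0132 0.0708]
(350, 240) [ 0.5072 -0.0732  0.05  ]
(420, 362) [ 0.2793 -0.1982  0.0057]
(468, 230) [ 0.528  -0.3072  0.0096]
(409, 132) [ 0.7225 -0.1985  0.0398]
(240, 125) [0.7434 0.1338 0.0497]
(335, 120) [ 0.7561 -0.0536  0.0303]
(500, 300) [ 0.3899 -0.3627 -0.0009]
```

View pics/crop1.png

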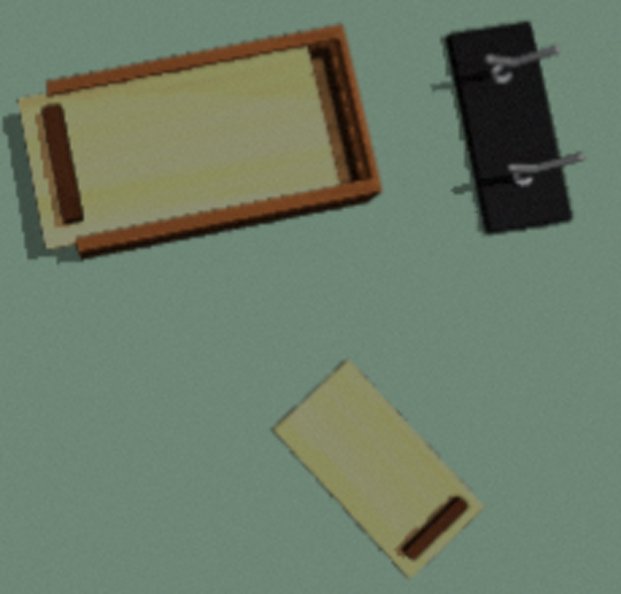

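The crop confirms it. The yellow board in the brown box, dark pull at crop (62,163), is larger than the small yellow board at (375,465), so it is the lid. Now the poses.

```bash
python3 - <<'E'
from h import *
a=cv2.imread('pics/top0.png');hsv=cv2.cvtColor(a,cv2.COLOR_BGR2HSV).astype(int)
C=cloud('top',np.load('pics/top0.npy'))
H,S,V=hsv[...,0],hsv[...,1],hsv[...,2]
def rect(name,m,zpl=None):
    m=m.astype(np.uint8)
    n,l,st,_=cv2.connectedComponentsWithStats(m,connectivity=8)
    k=1+np.argmax(st[1:,4]); mm=l==k
    v,u=np.nonzero(mm)
    z=np.median(C[mm][:,2]) if zpl is None else zpl
    P=plane('top',np.c_[u,v],z)[:,:2]
    (c,s,ang)=cv2.minAreaRect((P*1000).astype(np.float32))
    B=cv2.boxPoints((c,s,ang)); e=B[1]-B[0];f=B[2]-B[1]
    if np.hypot(*e)<np.hypot(*f): e=f
    print(name,len(u),'c',np.array(c)/1000,'size',np.array(s),'axis deg',np.degrees(np.arctan2(e[1],e[0])),'z',np.median(C[mm][:,2]), 'px',u.mean(),v.mean())
    return mm
reg=np.zeros((480,640),bool);reg[190:300,275:430]=1
brown=(H<22)&(S>110)&reg
box=rect('boxrim',brown&(C[...,2]>.053)&(C[...,2]<.0615)&(V>75),.057)
rect('pull',brown&(C[...,2]>.063),.072)
lid=rect('lid',(H>22)&(H<40)&(S>55)&(V>90)&reg&(C[...,2]>.04),.05)
reg2=np.zeros((480,640),bool);reg2[190:285,440:500]=1
pl=rect('plinth',(V<60)&reg2,.012)
for nm,(r0,r1,c0,c1) in dict(stapler=(85,160,210,275),mouse=(90,155,300,365),tin=(105,160,380,440),tool=(0,0,0,0)).items():
    if r1==0: continue
    g=np.zeros((480,640),bool);g[r0:r1,c0:c1]=1
    mm=g&(C[...,2]>.012); P=C[mm]; 
    c,s,an=cv2.minAreaRect((P[:,:2]*1000).astype(np.float32)); print(nm,np.array(c)/1000,s,an,P[:,2].max())
fk=reg2&(C[...,2]>.025); v,u=np.nonzero(fk); print('fork px',len(u)); 
for p in np.c_[u,v][::4]: print(p,C[p[1],p[0]],end=' ')
R=cv2.Rodrigues(manip.observe()['tool_rot'])[0];print(R)
E
```

```text
boxrim 1217 c [ 0.5056 -0.0884] size [118.5926 208.9581] axis deg -80.38525 z 0.05679166152789287 px 363.85620377978637 240.25883319638456
pull 327 c [0.4876 0.014 ] size [80.0305 13.5732] axis deg 9.6249695 z 0.07170861451617412 px 302.5229357798165 250.0183486238532
lid 5094 c [ 0.504  -0.0645] size [ 99.4067 206.074 ] axis deg -81.39211 z 0.04988714807037435 px 349.578720062819 240.96859049862584
plinth 2305 c [ 0.5147 -0.3047] size [149.1147  65.6874] axis deg 7.133392 z 0.011725085075040028 px 467.42255965292844 237.43123644251628
stapler [0.5649 0.0827] (500.2837829589844, 110.71990966796875) 13.492870330810547 0.9630896230182502
mouse [ 0.5792 -0.0229] (92.81903839111328, 480.4378967285156) 80.6065673828125 0.9630896230182502
tin [ 0.5595 -0.1066] (81.48697662353516, 468.5162048339844) 61.19301223754883 0.9630896230182502
fork px 228
[472 192] [ 0.3346 -0.0295  0.9631] [450 204] [ 0.3346 -0.0295  0.9631] [486 207] [ 0.5574 -0.3262  0.074 ] [483 208] [ 0.5559 -0.3208  0.0726] [487 208] [ 0.5555 -0.328   0.0736] [481 209] [ 0.5549 -0.3179  0.0693] [485 209] [ 0.5543 -0.3249  0.0
[... 1186 characters left out ...]
.0611] [489 250] [ 0.4778 -0.3265  0.0674] [469 251] [ 0.476  -0.2869  0.0748] [473 251] [ 0.4771 -0.2968  0.066 ] [477 251] [ 0.479  -0.3084  0.0527] [481 251] [ 0.4787 -0.3159  0.0531] [485 251] [ 0.4776 -0.3217  0.0586] [446 252] [ 0.3346 -0.0295  0.9631] [471 252] [ 0.475  -0.2921  0.0688] [475 252] [ 0.4759 -0.3017  0.0616] [479 252] [ 0.477  -0.312   0.0527] [483 252] [ 0.4763 -0.3186  0.0558] [470 253] [ 0.4726 -0.2889  0.0729] [474 253] [ 0.4744 -0.3003  0.0597] [478 253] [ 0.4758 -0.3111  0.0489] [474 254] [ 0.4769 -0.3087  0.031 ] [474 255] [ 0.4751 -0.3089  0.03  ] [470 265] [ 0.3346 -0.0295  0.9631] [[-0.0002  0.2944  0.9557]
 [-0.0009  0.9557 -0.2944]
 [-1.     -0.001   0.0001]]
```

Box: rim centre (0.5056, -0.0884), measured 209x119, axis 99.6°, z 0.057. Pull: (0.4876, 0.014), measured 80x13.6, z 0.072, on the box axis 104 mm along, so the lid is about 21 mm open. Everything matches the given sizes. Moving above the pull with the jaws along the slide.

```bash
python3 -m creep '[{"dx":0.1,"dy":-0.468,"dz":0.462,"yaw":-0.466,"fingers":0.6},{"dx":0.1,"dy":-0.468,"dz":0.462,"yaw":-0.466,"fingers":0.6},{"dx":0.1,"dy":-0.468,"dz":0.462,"yaw":-0.466,"fingers":0.6},{"dx":0.1,"dy":-0.468,"dz":0.462,"yaw":-0.466,"fingers":0.6},{"dx":0.1,"dy":-0.468,"dz":0.462,"yaw":-0.466,"fingers":0.6},{"dx":0.1,"dy":-0.468,"dz":0.462,"yaw":-0.466,"fingers":0.6},{"dx":0.1,"dy":-0.468,"dz":0.462,"yaw":-0.466,"fingers":0.6},{"dx":0.1,"dy":-0.468,"dz":0.462,"yaw":-0.466,"fingers":0.6},{"dx":0.1,"dy":-0.468,"dz":0.462,"yaw":-0.466,"fingers":0.6},{"dx":0.1,"dy":-0.468,"dz":0.462,"yaw":-0.466,"fingers":0.6},{"dx":0.1,"dy":-0.468,"dz":0.462,"yaw":-0.466,"fingers":0.6},{"dx":0.1,"dy":-0.468,"dz":0.462,"yaw":-0.466,"fingers":0.6},{"dx":0.1,"dy":-0.468,"dz":0.462,"yaw":-0.466,"fingers":0.6},{"dx":0.1,"dy":-0.468,"dz":0.462,"yaw":-0.466,"fingers":0.6},{"dx":0.1,"dy":-0.468,"dz":0.462,"yaw":-0.466,"fingers":0.6},{"dx":0.1,"dy":-0.468,"dz":0.462,"yaw":-0.466,"fingers":0.6},{"dx":0.1,"dy":-0.468,"dz":0.462,"yaw":-0.466,"fingers":0.6},{"dx":0.1,"dy":-0.468,"dz":0.462,"yaw":-0.466,"fingers":0.6},{"dx":0.1,"dy":-0.468,"dz":0.462,"yaw":-0.466,"fingers":0.6},{"dx":0.1,"dy":-0.468,"dz":0.462,"yaw":-0.466,"fingers":0.6}]' 40
cat > st.py <<'E'
import sys
from h import *
def state():
    s=manip.observe();R=cv2.Rodrigues(s['tool_rot'])[0]
    print('t %.2f'%s['t'],'tcp',s['tcp_pos'],'x',R[:,0],'y ang %.2f'%np.degrees(np.arctan2(R[1,1],R[0,1])),'F',s['wrist_force'],'M',s['wrist_torque'],'g %.3f'%s['grip_width'],'j7 %.2f'%s['joint_pos'][6]);return s,R
def goto(x,y,z,ang):
    s,R=state()
    d=R.T@(np.array([x,y,z])-s['tcp_pos'])
    a=np.degrees(np.arctan2(R[1,1],R[0,1]))
    print('-> d',d,'yaw',-np.radians((ang-a+180)%360-180))
E
python3 -c "
from st import *
goto(.4876,.014,.126,99.6)
n='wrist';a,d=cams.read_camera(n);cv2.imwrite('pics/w1.png',a[:,:,::-1]);np.save('pics/w1.npy',d)
print(proj(n,[[.4876,.014,.072]]))"
```

```text
t: 2.15
tcp_pos: [0.4877, 0.0145, 0.2041]
tool_rot: [-0.132, 1.567, 0.132]
wrist_force: [0.4, -0.5, 0.4]
grip_width: 0.603
t 2.15 tcp [0.4877 0.0145 0.2041] x [ 0.0002  0.0001 -1.    ] y ang 99.62 F [ 0.4251 -0.4881  0.3959] M [-0.0312  0.0052 -0.0047] g 0.603 j7 1.75
-> d [ 0.0781 -0.0004 -0.0002] yaw 0.000399793623034927
[[321.6217 254.2888]]
```

View pics/w1.png

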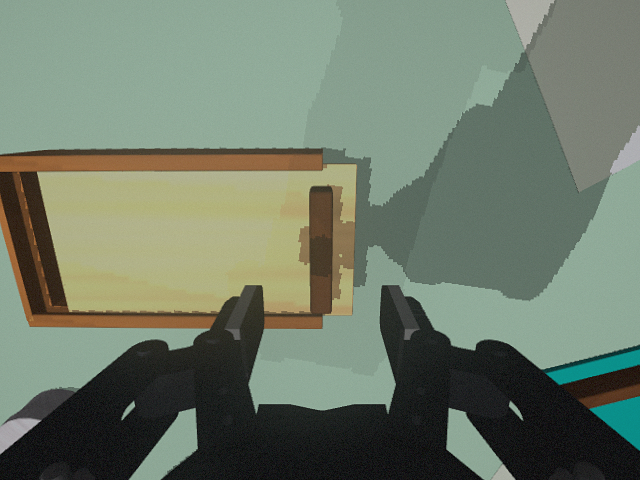

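The wrist view shows the pull at (321,250), against a predicted (322,254). Aligned. Descending and closing.

```bash
python3 -m creep '[{"dx":0.04,"fingers":0.6},{"dx":0.06,"fingers":0.6},{"dx":0.07,"fingers":0.6},{"dx":0.077,"fingers":0.6},{"dx":0.077,"fingers":0.0},{"dx":0.077,"fingers":0.0},{"dx":0.077,"fingers":0.0},{"dx":0.077,"fingers":0.0},{"dx":0.077,"fingers":0.0},{"dx":0.077,"fingers":0.0},{"dx":0.077,"fingers":0.0},{"dx":0.077,"fingers":0.0},{"dx":0.077,"fingers":0.0},{"dx":0.077,"fingers":0.0}]' 40
python3 -c "
from st import *
state()
n='wrist';a,d=cams.read_camera(n);cv2.imwrite('pics/w2.png',a[:,:,::-1])"
```

```text
t 2.20 tcp [0.4877 0.0144 0.204 ] x [ 0.0002 -0.     -1.    ] y ang 99.61 F [ 0.698   0.0986 -0.4948] M [ 0.016   0.0442 -0.0254] g 0.596 j7 1.75invalid input
```

View pics/w2.png

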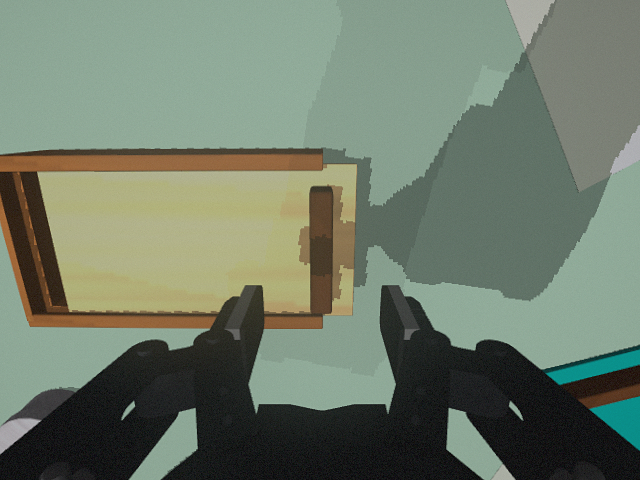

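The move was refused, so nothing moved. The exact 0.0 opening is the likely cause, so I'll retry with a small positive value.

```bash
python3 -m creep '[{"dx":0.04,"fingers":0.6},{"dx":0.06,"fingers":0.6},{"dx":0.07,"fingers":0.6},{"dx":0.077,"fingers":0.6},{"dx":0.077,"fingers":0.05},{"dx":0.077,"fingers":0.05},{"dx":0.077,"fingers":0.05},{"dx":0.077,"fingers":0.05},{"dx":0.077,"fingers":0.05},{"dx":0.077,"fingers":0.05},{"dx":0.077,"fingers":0.05},{"dx":0.077,"fingers":0.05},{"dx":0.077,"fingers":0.05},{"dx":0.077,"fingers":0.05}]' 40
python3 -c "
from st import *
state()
n='wrist';a,d=cams.read_camera(n);cv2.imwrite('pics/w3.png',a[:,:,::-1])"
```

```text
t 2.25 tcp [0.4877 0.0143 0.204 ] x [ 0.0001 -0.     -1.    ] y ang 99.60 F [-0.0387  0.0208 -1.5512] M [-0.0196  0.0214 -0.0145] g 0.601 j7 1.75invalid input
```

View pics/w3.png

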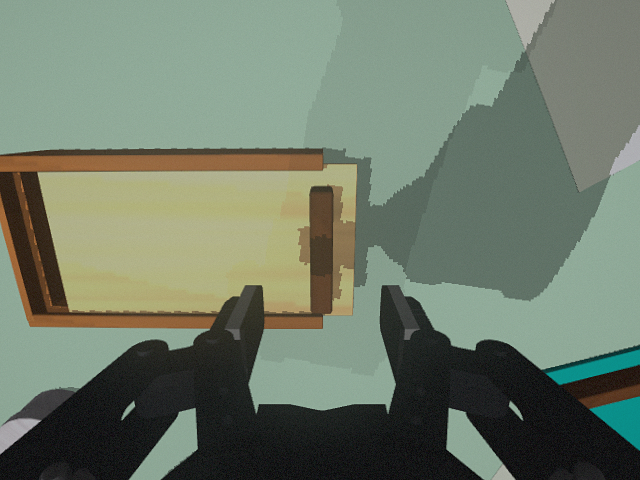

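Still refused. The accepted call had all five keys in every row, so I'll write them all out.

```bash
python3 -m creep '[{"dx":0.04,"dy":0,"dz":0,"yaw":0,"fingers":0.6},{"dx":0.06,"dy":0,"dz":0,"yaw":0,"fingers":0.6},{"dx":0.07,"dy":0,"dz":0,"yaw":0,"fingers":0.6},{"dx":0.077,"dy":0,"dz":0,"yaw":0,"fingers":0.6},{"dx":0.077,"dy":0,"dz":0,"yaw":0,"fingers":0.0},{"dx":0.077,"dy":0,"dz":0,"yaw":0,"fingers":0.0},{"dx":0.077,"dy":0,"dz":0,"yaw":0,"fingers":0.0},{"dx":0.077,"dy":0,"dz":0,"yaw":0,"fingers":0.0},{"dx":0.077,"dy":0,"dz":0,"yaw":0,"fingers":0.0},{"dx":0.077,"dy":0,"dz":0,"yaw":0,"fingers":0.0},{"dx":0.077,"dy":0,"dz":0,"yaw":0,"fingers":0.0},{"dx":0.077,"dy":0,"dz":0,"yaw":0,"fingers":0.0}]' 40
python3 -c "
from st import *
state()
n='wrist';a,d=cams.read_camera(n);cv2.imwrite('pics/w4.png',a[:,:,::-1])"
```

```text
t: 3.5
tcp_pos: [0.4882, 0.0141, 0.1279]
tool_rot: [-0.131, 1.565, 0.131]
wrist_force: [-1.9, -0.8, 7.5]
grip_width: 0.152
t 3.50 tcp [0.4882 0.0141 0.1279] x [ 0.0015  0.0002 -1.    ] y ang 99.58 F [-1.8889 -0.8039  7.5342] M [-0.0881  0.3568 -0.0188] g 0.152 j7 1.80
```

View pics/w4.png

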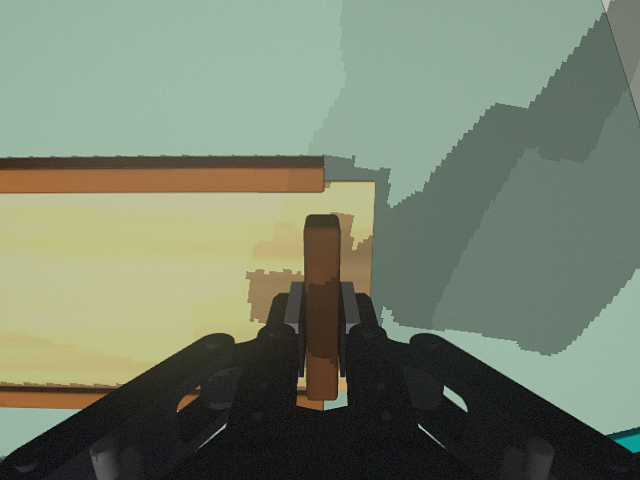

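The pads are on the pull (opening 0.152, about 13 mm) with about 7 N of downward push on the lid. I'll relieve that by rising slightly before sliding.

```bash
python3 -m creep '[{"dx":-0.001,"dy":0,"dz":0,"yaw":0,"fingers":0.0},{"dx":-0.001,"dy":0,"dz":0,"yaw":0,"fingers":0.0},{"dx":-0.001,"dy":0.003,"dz":0,"yaw":0,"fingers":0.0},{"dx":-0.001,"dy":0.006,"dz":0,"yaw":0,"fingers":0.0},{"dx":-0.001,"dy":0.01,"dz":0,"yaw":0,"fingers":0.0}]' 40
python3 -c "
from st import *
state()"
```

```text
t: 4.05
tcp_pos: [0.486, 0.0242, 0.1279]
tool_rot: [-0.131, 1.567, 0.131]
wrist_force: [0.6, -0.1, -0.8]
grip_width: 0.154
t 4.05 tcp [0.486  0.0242 0.1279] x [ 0.     -0.0001 -1.    ] y ang 99.58 F [ 0.5584 -0.121  -0.823 ] M [-0.108  -0.0461 -0.0308] g 0.154 j7 1.78
```

```bash
python3 -m creep '[{"dx":0,"dy":0.012,"dz":0,"yaw":0,"fingers":0.0},{"dx":0,"dy":0.024,"dz":0,"yaw":0,"fingers":0.0},{"dx":0,"dy":0.036,"dz":0,"yaw":0,"fingers":0.0},{"dx":0,"dy":0.048,"dz":0,"yaw":0,"fingers":0.0},{"dx":0,"dy":0.06,"dz":0,"yaw":0,"fingers":0.0},{"dx":0,"dy":0.072,"dz":0,"yaw":0,"fingers":0.0},{"dx":0,"dy":0.084,"dz":0,"yaw":0,"fingers":0.0}]' 40
python3 -c "
from st import *
state()
n='top';a,d=cams.read_camera(n);cv2.imwrite('pics/t1.png',cv2.resize(a[180:310,200:440,::-1],None,fx=3,fy=3))"
```

```text
t: 4.75
tcp_pos: [0.4719, 0.1078, 0.1279]
tool_rot: [-0.132, 1.567, 0.131]
wrist_force: [-0.9, 0.1, -1.0]
grip_width: 0.15
t 4.75 tcp [0.4719 0.1078 0.1279] x [-0.     -0.0001 -1.    ] y ang 99.59 F [-0.8958  0.1041 -0.9908] M [-0.0537 -0.0316 -0.0077] g 0.150 j7 1.60
```

View pics/t1.png

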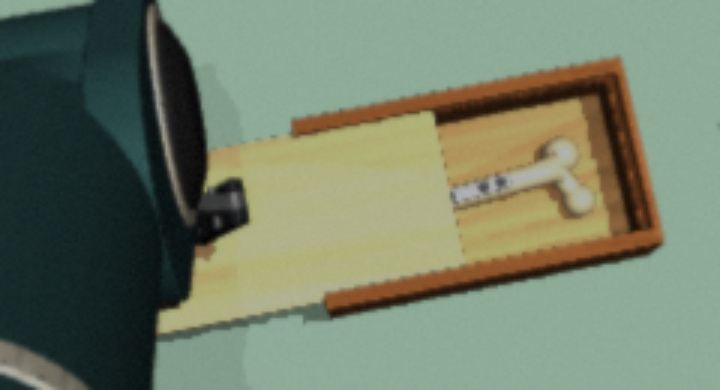

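The lid is about half out and the femur end is visible at crop (565,180). Forces are low, so I'll continue until it is fully out.

```bash
python3 -m creep '[{"dx":0,"dy":0.012,"dz":0,"yaw":0,"fingers":0.0},{"dx":0,"dy":0.024,"dz":0,"yaw":0,"fingers":0.0},{"dx":0,"dy":0.036,"dz":0,"yaw":0,"fingers":0.0},{"dx":0,"dy":0.048,"dz":0,"yaw":0,"fingers":0.0},{"dx":0,"dy":0.06,"dz":0,"yaw":0,"fingers":0.0},{"dx":0,"dy":0.072,"dz":0,"yaw":0,"fingers":0.0},{"dx":0,"dy":0.084,"dz":0,"yaw":0,"fingers":0.0},{"dx":0,"dy":0.096,"dz":0,"yaw":0,"fingers":0.0},{"dx":0,"dy":0.108,"dz":0,"yaw":0,"fingers":0.0},{"dx":0,"dy":0.12,"dz":0,"yaw":0,"fingers":0.0},{"dx":0,"dy":0.135,"dz":0,"yaw":0,"fingers":0.0},{"dx":0,"dy":0.145,"dz":0,"yaw":0,"fingers":0.0},{"dx":0,"dy":0.145,"dz":0,"yaw":0,"fingers":0.0}]' 40
python3 -c "
from st import *
state()
n='top';a,d=cams.read_camera(n);cv2.imwrite('pics/t2.png',a[:,:,::-1])
n='side';a,d=cams.read_camera(n);cv2.imwrite('pics/s2.png',a[:,:,::-1])"
```

```text
t: 6.1
tcp_pos: [0.4475, 0.2513, 0.1278]
tool_rot: [-0.133, 1.567, 0.133]
wrist_force: [0.7, -0.9, -1.0]
grip_width: 0.153
t 6.10 tcp [0.4475 0.2513 0.1278] x [-0.0001  0.0003 -1.    ] y ang 99.70 F [ 0.7161 -0.8965 -0.9974] M [ 0.0285 -0.0126 -0.0374] g 0.153 j7 1.31
```

View pics/t2.png

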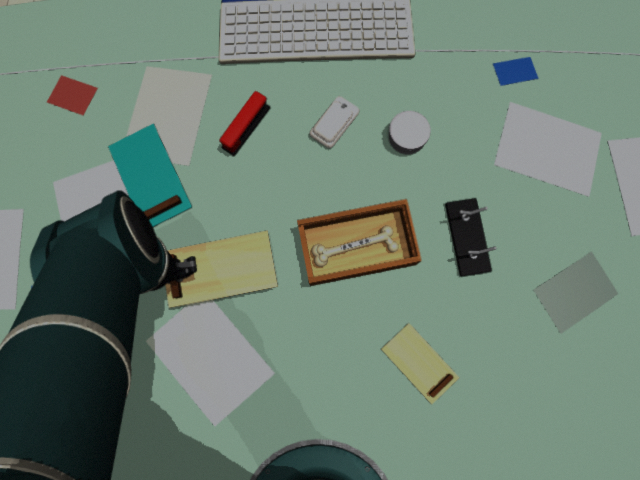

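View pics/s2.png

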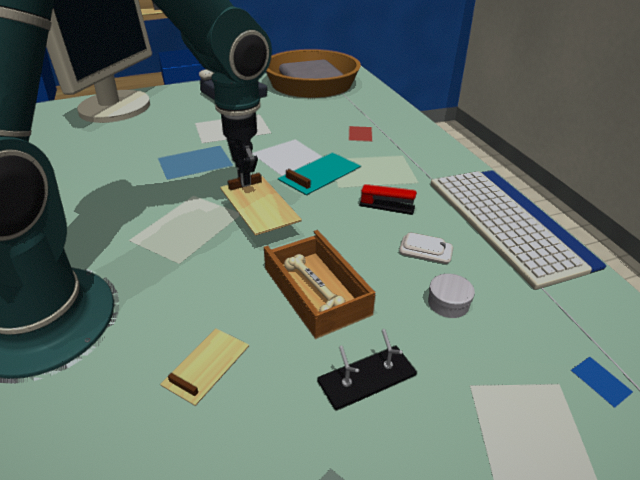

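The lid is clear of the box, held level, its rear edge at (270,235-290). Lowering it to the desk in stages.

```bash
python3 -m creep '[{"dx":0.012,"dy":-0.005,"dz":0,"yaw":0,"fingers":0.0},{"dx":0.024,"dy":-0.01,"dz":0,"yaw":0,"fingers":0.0},{"dx":0.033,"dy":-0.01,"dz":0,"yaw":0,"fingers":0.0},{"dx":0.038,"dy":-0.01,"dz":0,"yaw":0,"fingers":0.0},{"dx":0.041,"dy":-0.01,"dz":0,"yaw":0,"fingers":0.0},{"dx":0.041,"dy":-0.01,"dz":0,"yaw":0,"fingers":0.0}]' 40
python3 -c "
from st import *
state()"
```

```text
t: 6.8
tcp_pos: [0.4495, 0.2398, 0.0865]
tool_rot: [-0.132, 1.567, 0.131]
wrist_force: [0.7, 0.6, -1.0]
grip_width: 0.151
t 6.80 tcp [0.4495 0.2398 0.0865] x [-0.0005 -0.0004 -1.    ] y ang 99.58 F [ 0.7459  0.5593 -0.9867] M [ 0.083  -0.0284 -0.0287] g 0.151 j7 1.35
```

```bash
python3 -m creep '[{"dx":0.001,"dy":0,"dz":0,"yaw":0,"fingers":0.0},{"dx":0.002,"dy":0,"dz":0,"yaw":0,"fingers":0.0},{"dx":0.002,"dy":0,"dz":0,"yaw":0,"fingers":0.0}]' 40
python3 -c "
from st import *
state()"
```

```text
t: 7.1
tcp_pos: [0.4496, 0.24, 0.085]
tool_rot: [-0.131, 1.567, 0.131]
wrist_force: [0.6, 1.0, -0.7]
grip_width: 0.155
t 7.10 tcp [0.4496 0.24   0.085 ] x [ 0.0002  0.0001 -1.    ] y ang 99.59 F [ 0.5951  1.0087 -0.7302] M [0.0634 0.0452 0.0017] g 0.155 j7 1.35
```

```bash
python3 -m creep '[{"dx":0.001,"dy":0,"dz":0,"yaw":0,"fingers":0.0},{"dx":0.0015,"dy":0,"dz":0,"yaw":0,"fingers":0.0},{"dx":0.0015,"dy":0,"dz":0,"yaw":0,"fingers":0.0}]' 40
python3 -c "
from st import *
state()"
```

```text
t: 7.4
tcp_pos: [0.4497, 0.2399, 0.0839]
tool_rot: [-0.131, 1.567, 0.131]
wrist_force: [-3.7, -1.8, 10.9]
grip_width: 0.156
t 7.40 tcp [0.4497 0.2399 0.0839] x [ 0.0002  0.0003 -1.    ] y ang 99.58 F [-3.6968 -1.8214 10.9024] M [-0.2913  0.6676  0.0022] g 0.156 j7 1.35
```

Contact with the desk, about 11 N. Backing off slightly, then releasing.

```bash
python3 -m creep '[{"dx":-0.0005,"dy":0,"dz":0,"yaw":0,"fingers":0.0},{"dx":-0.0005,"dy":0,"dz":0,"yaw":0,"fingers":0.3},{"dx":-0.0005,"dy":0,"dz":0,"yaw":0,"fingers":0.5},{"dx":-0.0005,"dy":0,"dz":0,"yaw":0,"fingers":0.5},{"dx":-0.0005,"dy":0,"dz":0,"yaw":0,"fingers":0.5},{"dx":-0.03,"dy":0,"dz":0,"yaw":0,"fingers":0.5},{"dx":-0.07,"dy":0,"dz":0,"yaw":0,"fingers":0.5},{"dx":-0.11,"dy":0,"dz":0,"yaw":0,"fingers":0.5},{"dx":-0.12,"dy":0,"dz":0,"yaw":0,"fingers":0.5}]' 40
python3 - <<'E'
from st import *
state()
a,d=cams.read_camera('top');cv2.imwrite('pics/t3.png',a[:,:,::-1]);np.save('pics/t3.npy',d)
cv2.imwrite('pics/t3c.png',cv2.resize(a[190:295,285:435,::-1],None,fx=5,fy=5,interpolation=cv2.INTER_CUBIC))
a,d=cams.read_camera('side');cv2.imwrite('pics/s3.png',a[:,:,::-1])
E
```

```text
t: 8.3
tcp_pos: [0.4508, 0.2404, 0.2071]
tool_rot: [-0.129, 1.562, 0.133]
wrist_force: [0.1, 0.4, -0.1]
grip_width: 0.502
t 8.30 tcp [0.4508 0.2404 0.2071] x [ 0.0042  0.0029 -1.    ] y ang 99.57 F [ 0.1291  0.3791 -0.1208] M [-0.0177  0.0562  0.0259] g 0.502 j7 1.29
```

View pics/t3c.png

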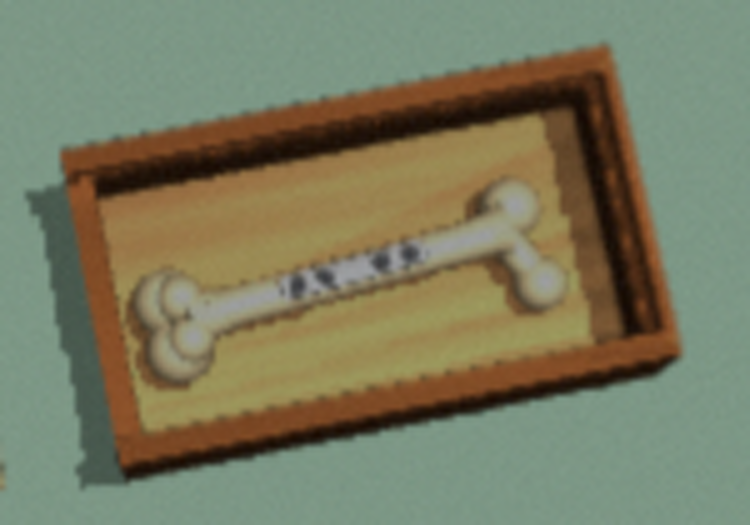

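View pics/s3.png

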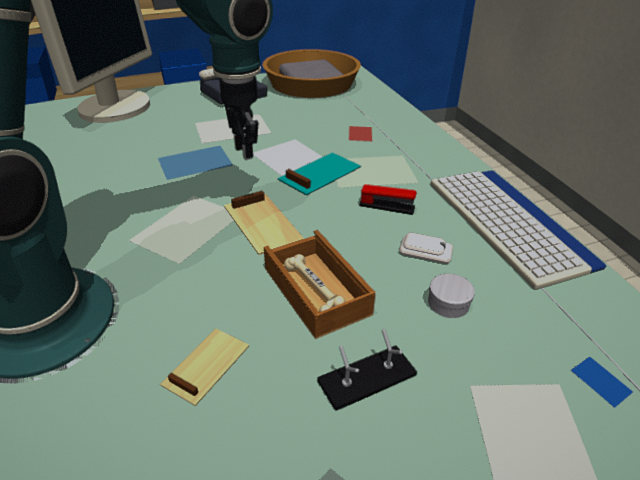

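The lid is flat on the desk, about 40 mm clear of the box. The femur's plate is centred at crop (352,272). Now the femur pose, refined stand and lid check.

```bash
python3 - <<'E'
from st import *
C=cloud('top',np.load('pics/t3.npy'))
cp=np.array([[352,272],[283,287],[425,253],[225,302],[475,240]])
px=(cp+.5)/5-.5+[285,190]
P=plane('top',px,.0335);P2=plane('top',px,.0315);print(P)
print('ang',np.degrees(np.arctan2(*(P[1]-P[2])[1::-1])),np.degrees(np.arctan2(*(P2[3]-P2[4])[1::-1])),'plate len',np.linalg.norm(P[1]-P[2]))
a=cv2.imread('pics/t3.png');hsv=cv2.cvtColor(a,cv2.COLOR_BGR2HSV).astype(int)
reg=np.zeros((480,640),bool);reg[205:280,300:412]=1
P3=C[reg&(C[...,2]>.0275)&(C[...,2]<.04)&(hsv[...,1]<75)]
pts=P3[:,:2];print(len(pts));(vx,vy,x0,y0)=cv2.fitLine(pts.astype(np.float32),cv2.DIST_HUBER,0,.01,.01).ravel();print('fit',np.degrees(np.arctan2(vy,vx)),x0,y0)
u=np.array([vx,vy]);s=(pts-[x0,y0])@u;print('range',s.min(),s.max(), 'mid',np.array([x0,y0])+u*(s.min()+s.max())/2)
# shaft only
c0=P[0,:2];s=(pts-c0)@u;sh=pts[abs(s)<.045]
(vx,vy,x0,y0)=cv2.fitLine(sh.astype(np.float32),cv2.DIST_L2,0,.01,.01).ravel();print('shaft',np.degrees(np.arctan2(vy,vx)),x0,y0)
# lid
reg=np.zeros((480,640),bool);reg[220:320,150:290]=1
m=reg&(hsv[...,0]>22)&(hsv[...,0]<36)&(hsv[...,1]>50);P4=C[m]
k=abs(P4[:,2]-.006)<.006;print('lid',cv2.minAreaRect((P4[k,:2]*1000).astype(np.float32)),np.median(P4[:,2]))
a_,b_,c_=np.linalg.lstsq(np.c_[P4[k,:2],np.ones(k.sum())],P4[k,2],rcond=None)[0];print('lid tilt',a_,b_)
for nm,(r0,r1,c0,c1) in dict(stapler=(85,160,210,275),mouse=(90,155,300,365),tin=(105,160,380,440)).items():
    g=np.zeros((480,640),bool);g[r0:r1,c0:c1]=1
    for f in('top0','t3'):
        D=np.load(f'pics/{f}.npy');Q=cloud('top',D)[g&(D>.1)];Q=Q[Q[:,2]>.012];print(nm,f,Q[:,:2].mean(0))
E
```

```text
[[ 0.5024 -0.0831  0.0335]
 [ 0.4975 -0.0569  0.0335]
 [ 0.5089 -0.1109  0.0335]
 [ 0.4924 -0.035   0.0335]
 [ 0.5134 -0.1301  0.0335]]
ang 101.97188028843958 102.44016162912132 plate len 0.05518767097677088
539
fit -75.45895 0.50020313 -0.071993746
range -0.06586284167564288 0.08560197107000776 mid [ 0.5027 -0.0815]
shaft -76.153725 0.5027728 -0.08342228
lid ((462.7676696777344, 161.82720947265625), (108.17713165283203, 206.56365966796875), 9.476778030395508) 0.0059589691596496465
lid tilt -0.00041125294532891316 -0.0008353138828297224
stapler top0 [0.7531 0.1293]
stapler t3 [0.7532 0.1292]
mouse top0 [ 0.755  -0.0516]
mouse t3 [ 0.7551 -0.0518]
tin top0 [ 0.725  -0.1988]
tin t3 [ 0.725  -0.1987]
```

Femur: centre (0.503, -0.083), angle 102.5°. The plate measures 55 mm, as expected. Lid: flat (6 mm top, tilt below 0.1°), centre (0.463, 0.162). Bystanders have not moved.

```bash
python3 -c "
from st import *
goto(.503,-.083,.18,12.5)"
```

```text
t 8.40 tcp [0.4501 0.2403 0.2049] x [ 0.0024  0.0019 -1.    ] y ang 99.59 F [ 0.1185  0.25   -1.0201] M [-0.0224 -0.0169  0.0417] g 0.494 j7 1.29
-> d [ 0.0244 -0.3276 -0.0018] yaw 1.5199672037406307
```

```bash
python3 -m creep '[{"dx":0,"dy":-0.05,"dz":-0.002,"yaw":0.2,"fingers":0.45},{"dx":0,"dy":-0.1,"dz":-0.002,"yaw":0.4,"fingers":0.45},{"dx":0,"dy":-0.15,"dz":-0.002,"yaw":0.6,"fingers":0.45},{"dx":0,"dy":-0.2,"dz":-0.002,"yaw":0.8,"fingers":0.45},{"dx":0,"dy":-0.25,"dz":-0.002,"yaw":1.0,"fingers":0.45},{"dx":0.01,"dy":-0.3,"dz":-0.002,"yaw":1.2,"fingers":0.45},{"dx":0.02,"dy":-0.328,"dz":-0.002,"yaw":1.4,"fingers":0.45},{"dx":0.024,"dy":-0.328,"dz":-0.002,"yaw":1.52,"fingers":0.45},{"dx":0.024,"dy":-0.328,"dz":-0.002,"yaw":1.52,"fingers":0.45},{"dx":0.024,"dy":-0.328,"dz":-0.002,"yaw":1.52,"fingers":0.45},{"dx":0.024,"dy":-0.328,"dz":-0.002,"yaw":1.52,"fingers":0.45},{"dx":0.024,"dy":-0.328,"dz":-0.002,"yaw":1.52,"fingers":0.45},{"dx":0.024,"dy":-0.328,"dz":-0.002,"yaw":1.52,"fingers":0.45},{"dx":0.024,"dy":-0.328,"dz":-0.002,"yaw":1.52,"fingers":0.45}]' 40
python3 - <<'E'
from st import *
goto(.503,-.083,.0865,12.5)
a,d=cams.read_camera('wrist');cv2.imwrite('pics/w5.png',a[:,:,::-1])
print(proj('wrist',[[.503,-.083,.0335]]))
E
```

```text
t: 9.8
tcp_pos: [0.5022, -0.084, 0.1793]
tool_rot: [1.045, 1.305, -1.045]
wrist_force: [0.0, -0.6, -0.2]
grip_width: 0.448
t 9.80 tcp [ 0.5022 -0.084   0.1793] x [-0.0001 -0.0001 -1.    ] y ang 12.62 F [ 0.0259 -0.6295 -0.1908] M [-0.0267 -0.0417  0.0373] g 0.448 j7 0.68
-> d [ 0.0928  0.001  -0.0008] yaw 0.0021139230863216137
[[323.4727 245.236 ]]
```

View pics/w5.png

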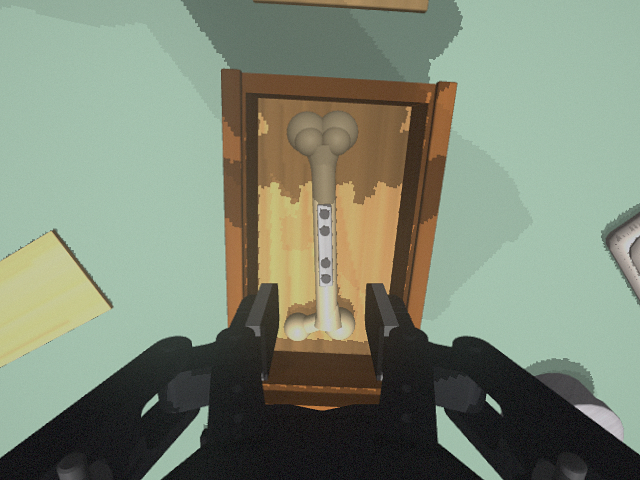

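The plate is centred at (325,246), against a predicted (323,245), with the shaft between the fingers. Descending and closing.

```bash
python3 -m creep '[{"dx":0.03,"dy":0.001,"dz":-0.001,"yaw":0,"fingers":0.45},{"dx":0.06,"dy":0.001,"dz":-0.001,"yaw":0,"fingers":0.45},{"dx":0.08,"dy":0.001,"dz":-0.001,"yaw":0,"fingers":0.45},{"dx":0.09,"dy":0.001,"dz":-0.001,"yaw":0,"fingers":0.45},{"dx":0.093,"dy":0.001,"dz":-0.001,"yaw":0,"fingers":0.45},{"dx":0.093,"dy":0.001,"dz":-0.001,"yaw":0,"fingers":0.3}]' 40
python3 -c "
from st import *
state()"
```

```text
t: 10.45
tcp_pos: [0.5032, -0.0829, 0.0868]
tool_rot: [1.047, 1.304, -1.047]
wrist_force: [-0.1, 0.6, -0.5]
grip_width: 0.307
t 10.45 tcp [ 0.5032 -0.0829  0.0868] x [ 0.0004 -0.0002 -1.    ] y ang 12.50 F [-0.1193  0.5809 -0.5241] M [-0.0303  0.0519 -0.0337] g 0.307 j7 0.79
```

```bash
python3 -m creep '[{"dx":0,"dy":0,"dz":0,"yaw":0,"fingers":0.2},{"dx":0,"dy":0,"dz":0,"yaw":0,"fingers":0.1},{"dx":0,"dy":0,"dz":0,"yaw":0,"fingers":0.0},{"dx":0,"dy":0,"dz":0,"yaw":0,"fingers":0.0},{"dx":0,"dy":0,"dz":0,"yaw":0,"fingers":0.0},{"dx":0,"dy":0,"dz":0,"yaw":0,"fingers":0.0}]' 40
python3 - <<'E'
from st import *
state()
a,d=cams.read_camera('wrist');cv2.imwrite('pics/w6.png',a[:,:,::-1])
E
```

```text
t: 11.05
tcp_pos: [0.5036, -0.0828, 0.0873]
tool_rot: [1.048, 1.303, -1.046]
wrist_force: [-1.3, -0.3, 7.6]
grip_width: 0.157
t 11.05 tcp [ 0.5036 -0.0828  0.0873] x [ 0.0016  0.     -1.    ] y ang 12.51 F [-1.3229 -0.3203  7.5588] M [-0.0036  0.2328  0.0984] g 0.157 j7 0.79
```

View pics/w6.png

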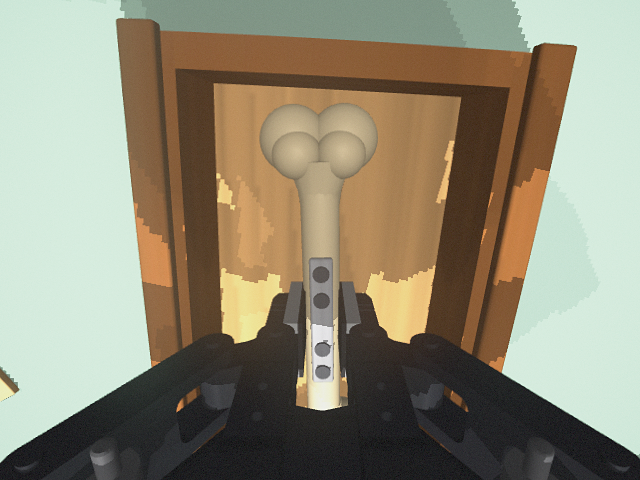

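The shaft is gripped at the plate's middle. Lifting slowly, then checking.

```bash
python3 -m creep '[{"dx":-0.002,"dy":0,"dz":0,"yaw":0,"fingers":0.0},{"dx":-0.008,"dy":0,"dz":0,"yaw":0,"fingers":0.0},{"dx":-0.02,"dy":0,"dz":0,"yaw":0,"fingers":0.0},{"dx":-0.04,"dy":0,"dz":0,"yaw":0,"fingers":0.0},{"dx":-0.06,"dy":0,"dz":0,"yaw":0,"fingers":0.0},{"dx":-0.085,"dy":0,"dz":0,"yaw":0,"fingers":0.0},{"dx":-0.11,"dy":0,"dz":0,"yaw":0,"fingers":0.0},{"dx":-0.13,"dy":0,"dz":0,"yaw":0,"fingers":0.0},{"dx":-0.13,"dy":0,"dz":0,"yaw":0,"fingers":0.0}]' 60
python3 - <<'E'
from st import *
state()
a,d=cams.read_camera('side');cv2.imwrite('pics/s4.png',a[:,:,::-1])
a,d=cams.read_camera('top');cv2.imwrite('pics/t4.png',cv2.resize(a[150:330,280:520,::-1],None,fx=3,fy=3,interpolation=cv2.INTER_CUBIC))
E
```

```text
t: 12.0
tcp_pos: [0.5038, -0.083, 0.2194]
tool_rot: [1.049, 1.301, -1.044]
wrist_force: [-0.1, 0.5, -1.9]
grip_width: 0.149
t 12.00 tcp [ 0.5038 -0.083   0.2194] x [ 0.0041  0.0005 -1.    ] y ang 12.48 F [-0.0951  0.4606 -1.9166] M [ 0.0229 -0.042   0.0307] g 0.149 j7 0.63
```

View pics/s4.png

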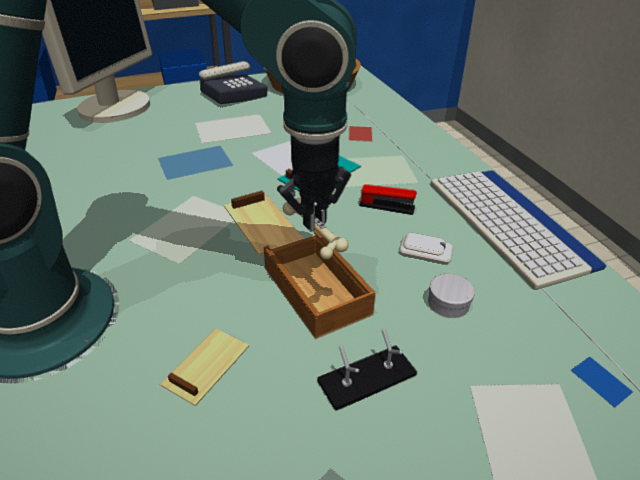

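View pics/t4.png

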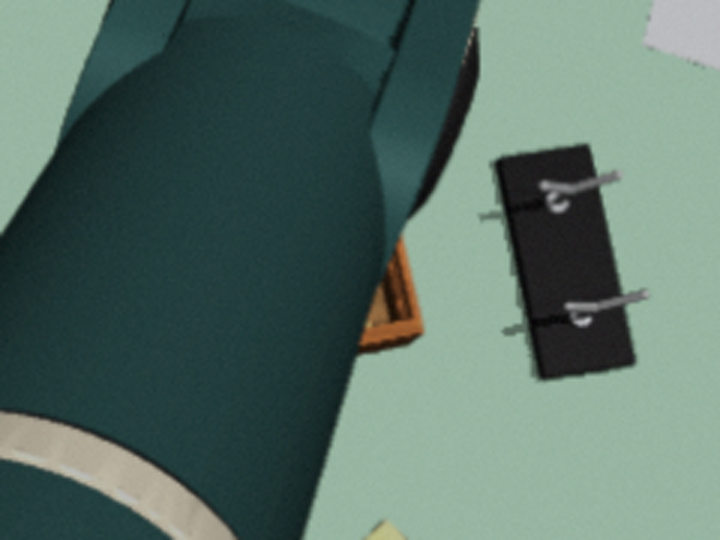

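The femur is held level. Refining the stand from the plinth corners at crop (497,157), (588,145), (635,364), (541,379) and fork tips at (543,185), (617,175), (569,308), (645,294).

```bash
python3 - <<'E'
from st import *
f=lambda c:(np.array(c)+.5)/3-.5+[280,150]
K=plane('top',f([(497,157),(588,145),(635,364),(541,379)]),.012);print(K[:,:2],K[:,:2].mean(0))
for e in(K[0]-K[3],K[1]-K[2]):print(np.linalg.norm(e),np.degrees(np.arctan2(e[1],e[0])))
T=plane('top',f([(543,185),(617,175),(569,308),(645,294)]),.072);print(T[:,:2]);m1=(T[0]+T[1])/2;m2=(T[2]+T[3])/2
print('forks',m1,m2,'c',(m1+m2)/2,np.linalg.norm(m1-m2),np.degrees(np.arctan2(*(m1-m2)[1::-1])),np.linalg.norm(T[0]-T[1]),np.linalg.norm(T[2]-T[3]))
C=(m1+m2)/2
goto(.515,-.306,.22,-83)
E
```

```text
[[ 0.5851 -0.266 ]
 [ 0.5918 -0.3277]
 [ 0.4455 -0.3459]
 [ 0.438  -0.2836]] [ 0.5151 -0.3058]
0.14812448154239133 6.8252498872235785
0.14736387052029393 7.101321473824283
[[ 0.5508 -0.2783]
 [ 0.556  -0.3254]
 [ 0.474  -0.2881]
 [ 0.4811 -0.336 ]]
forks [ 0.5534 -0.3019  0.072 ] [ 0.4775 -0.312   0.072 ] c [ 0.5155 -0.3069  0.072 ] 0.07656031212043428 7.635747461894615 0.047382931576072373 0.04845398766114807
t 12.10 tcp [ 0.5029 -0.0825  0.2168] x [ 0.0009  0.0004 -1.    ] y ang 12.51 F [-0.9921  1.1595 -1.0863] M [ 0.0491  0.0219 -0.0514] g 0.151 j7 0.64
-> d [-0.0033 -0.0366  0.2208] yaw 1.6669311184409596
```

Plinth centre (0.515, -0.306), fork centre (0.5155, -0.307), axis about 7.1°. They agree within 1 mm, and the forks are 76.6 mm apart, as given. Carrying the femur over, turned 95.5°.

```bash
python3 -m creep '[{"dx":0,"dy":-0.004,"dz":0.02,"yaw":0.14,"fingers":0.0},{"dx":0,"dy":-0.008,"dz":0.045,"yaw":0.28,"fingers":0.0},{"dx":0,"dy":-0.012,"dz":0.07,"yaw":0.42,"fingers":0.0},{"dx":0,"dy":-0.016,"dz":0.095,"yaw":0.56,"fingers":0.0},{"dx":0,"dy":-0.02,"dz":0.12,"yaw":0.7,"fingers":0.0},{"dx":0,"dy":-0.024,"dz":0.145,"yaw":0.84,"fingers":0.0},{"dx":0,"dy":-0.028,"dz":0.17,"yaw":0.98,"fingers":0.0},{"dx":0,"dy":-0.032,"dz":0.195,"yaw":1.12,"fingers":0.0},{"dx":0,"dy":-0.036,"dz":0.215,"yaw":1.26,"fingers":0.0},{"dx":0,"dy":-0.0365,"dz":0.221,"yaw":1.4,"fingers":0.0},{"dx":0,"dy":-0.0365,"dz":0.221,"yaw":1.54,"fingers":0.0},{"dx":0,"dy":-0.0365,"dz":0.221,"yaw":1.666,"fingers":0.0},{"dx":0,"dy":-0.0365,"dz":0.221,"yaw":1.666,"fingers":0.0},{"dx":0,"dy":-0.0365,"dz":0.221,"yaw":1.666,"fingers":0.0},{"dx":0,"dy":-0.0365,"dz":0.221,"yaw":1.666,"fingers":0.0}]' 60
python3 - <<'E'
from st import *
goto(.515,-.306,.145,-82.9)
a,d=cams.read_camera('wrist');cv2.imwrite('pics/w7.png',a[:,:,::-1])
a,d=cams.read_camera('side');cv2.imwrite('pics/s7.png',a[:,:,::-1])
E
```

```text
t: 13.6
tcp_pos: [0.515, -0.3063, 0.2161]
tool_rot: [2.156, 0.136, -2.157]
wrist_force: [1.3, -0.4, -1.6]
grip_width: 0.148
t 13.60 tcp [ 0.515  -0.3063  0.2161] x [-0.0004  0.0002 -1.    ] y ang -82.79 F [ 1.3404 -0.4026 -1.6339] M [ 0.0437 -0.0492  0.0417] g 0.148 j7 -0.37
-> d [ 0.0711 -0.0003 -0.    ] yaw 0.001979307481206505
```

View pics/w7.png

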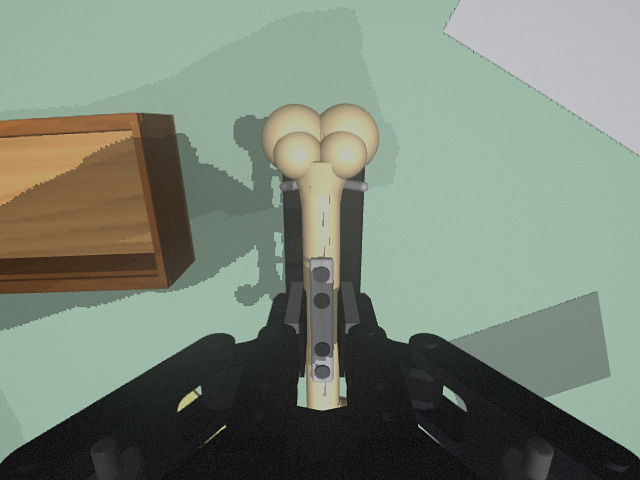

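View pics/s7.png

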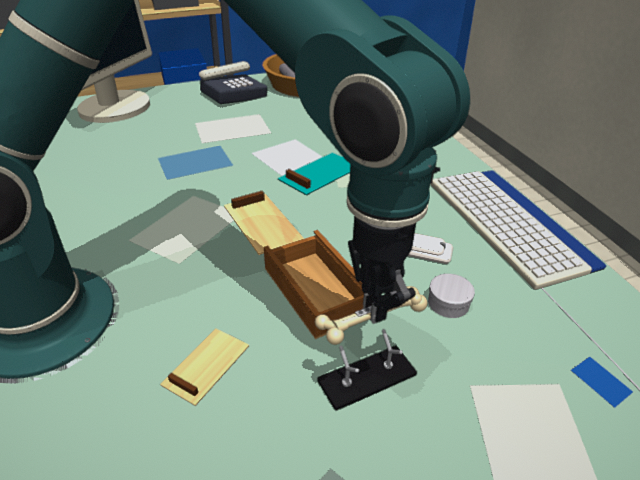

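The shaft is over the plinth centreline (shaft column 321, plinth 283 to 363) and parallel to it. Descending to just above the seat (expected TCP z about 0.125).

```bash
python3 -m creep '[{"dx":0.02,"dy":0,"dz":0,"yaw":0,"fingers":0.0},{"dx":0.045,"dy":0,"dz":0,"yaw":0,"fingers":0.0},{"dx":0.065,"dy":0,"dz":0,"yaw":0,"fingers":0.0},{"dx":0.078,"dy":0,"dz":0,"yaw":0,"fingers":0.0},{"dx":0.084,"dy":0,"dz":0,"yaw":0,"fingers":0.0},{"dx":0.087,"dy":0,"dz":0,"yaw":0,"fingers":0.0},{"dx":0.087,"dy":0,"dz":0,"yaw":0,"fingers":0.0}]' 60
python3 - <<'E'
from st import *
state()
a,d=cams.read_camera('side');cv2.imwrite('pics/s8.png',cv2.resize(a[230:430,280:480,::-1],None,fx=3,fy=3,interpolation=cv2.INTER_CUBIC))
E
```

```text
t: 14.4
tcp_pos: [0.5153, -0.3066, 0.1297]
tool_rot: [2.158, 0.132, -2.157]
wrist_force: [-0.9, 0.3, -1.3]
grip_width: 0.147
t 14.40 tcp [ 0.5153 -0.3066  0.1297] x [ 0.0003 -0.0004 -1.    ] y ang -82.96 F [-0.8525  0.3126 -1.3068] M [-0.0092  0.0159  0.0156] g 0.147 j7 -0.30
```

View pics/s8.png

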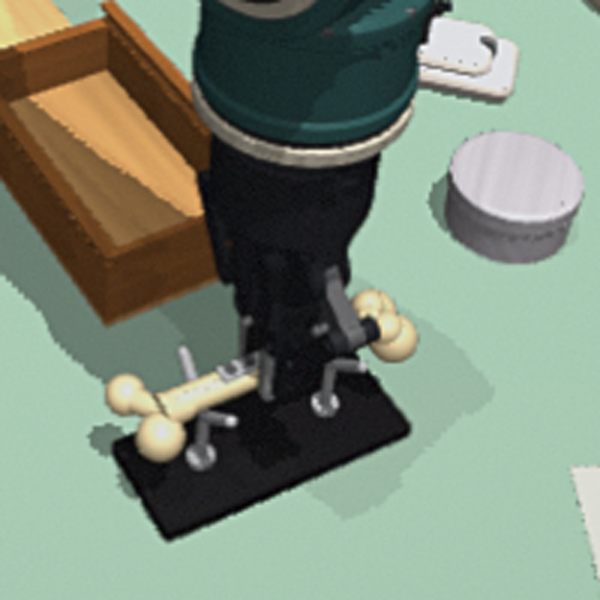

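The shaft is between the arms of both forks, about 5 mm above the seat. Lowering in millimetre steps.

```bash
python3 -m creep '[{"dx":0.0015,"dy":0,"dz":0,"yaw":0,"fingers":0.0},{"dx":0.003,"dy":0,"dz":0,"yaw":0,"fingers":0.0},{"dx":0.004,"dy":0,"dz":0,"yaw":0,"fingers":0.0},{"dx":0.004,"dy":0,"dz":0,"yaw":0,"fingers":0.0}]' 60
python3 -c "
from st import *
state()"
```

```text
t: 14.85
tcp_pos: [0.5154, -0.3068, 0.1258]
tool_rot: [2.158, 0.131, -2.157]
wrist_force: [1.3, -1.6, 0.7]
grip_width: 0.144
t 14.85 tcp [ 0.5154 -0.3068  0.1258] x [ 0.0008 -0.0009 -1.    ] y ang -82.98 F [ 1.3231 -1.5582  0.706 ] M [-0.4811 -0.3256 -0.0452] g 0.144 j7 -0.30
```

```bash
python3 -m creep '[{"dx":0.0005,"dy":0,"dz":0,"yaw":0,"fingers":0.0},{"dx":0.001,"dy":0,"dz":0,"yaw":0,"fingers":0.0},{"dx":0.001,"dy":0,"dz":0,"yaw":0,"fingers":0.0}]' 60
python3 -c "
from st import *
state()"
```

```text
t: 15.15
tcp_pos: [0.5154, -0.3071, 0.1252]
tool_rot: [2.159, 0.131, -2.156]
wrist_force: [-0.3, -2.2, 8.4]
grip_width: 0.152
t 15.15 tcp [ 0.5154 -0.3071  0.1252] x [ 0.0013 -0.0012 -1.    ] y ang -82.99 F [-0.3414 -2.2423  8.376 ] M [-0.4824 -0.0607 -0.213 ] g 0.152 j7 -0.30
```

Seated: 8 N at TCP z 0.1252, which puts the axis near 62 mm. Releasing without moving, then checking before I retreat.

```bash
python3 -m creep '[{"dx":0,"dy":0,"dz":0,"yaw":0,"fingers":0.2},{"dx":0,"dy":0,"dz":0,"yaw":0,"fingers":0.3},{"dx":0,"dy":0,"dz":0,"yaw":0,"fingers":0.4},{"dx":0,"dy":0,"dz":0,"yaw":0,"fingers":0.4},{"dx":0,"dy":0,"dz":0,"yaw":0,"fingers":0.4}]' 40
python3 - <<'E'
from st import *
state()
a,d=cams.read_camera('wrist');cv2.imwrite('pics/w9.png',a[:,:,::-1])
E
```

```text
t: 15.65
tcp_pos: [0.5151, -0.3064, 0.1244]
tool_rot: [2.158, 0.133, -2.158]
wrist_force: [-0.6, -1.4, 0.3]
grip_width: 0.4
t 15.65 tcp [ 0.5151 -0.3064  0.1244] x [-0.0002  0.     -1.    ] y ang -82.96 F [-0.5523 -1.4058  0.2848] M [-0.0147  0.0291 -0.0238] g 0.400 j7 -0.30
```

View pics/w9.png

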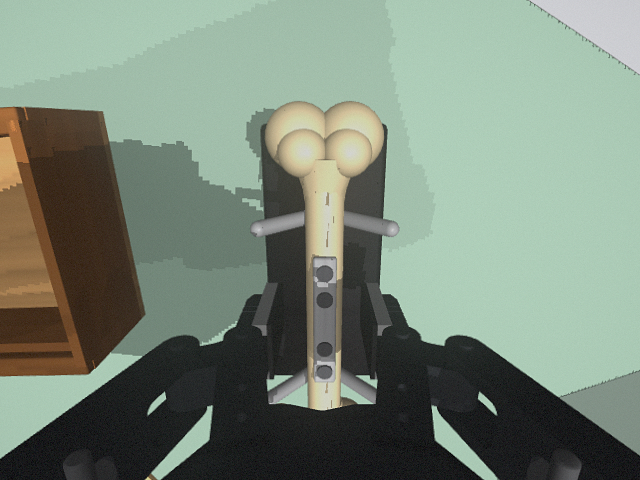

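The shaft sits in both forks (arms visible at (278,225) and (368,225), and at (285,385) and (360,385)), and the fingers are free. Retreating straight up.

```bash
python3 -m creep '[{"dx":-0.01,"dy":0,"dz":0,"yaw":0,"fingers":0.4},{"dx":-0.03,"dy":0,"dz":0,"yaw":0,"fingers":0.4},{"dx":-0.06,"dy":0,"dz":0,"yaw":0,"fingers":0.4},{"dx":-0.1,"dy":0,"dz":0,"yaw":0,"fingers":0.4},{"dx":-0.14,"dy":-0.03,"dz":0,"yaw":0,"fingers":0.4},{"dx":-0.18,"dy":-0.08,"dz":0.0,"yaw":0,"fingers":0.4},{"dx":-0.2,"dy":-0.13,"dz":-0.05,"yaw":0,"fingers":0.4},{"dx":-0.2,"dy":-0.18,"dz":-0.1,"yaw":0,"fingers":0.4},{"dx":-0.2,"dy":-0.22,"dz":-0.15,"yaw":0,"fingers":0.4},{"dx":-0.2,"dy":-0.26,"dz":-0.15,"yaw":0,"fingers":0.4},{"dx":-0.2,"dy":-0.3,"dz":-0.15,"yaw":0,"fingers":0.4},{"dx":-0.2,"dy":-0.34,"dz":-0.15,"yaw":0,"fingers":0.4},{"dx":-0.2,"dy":-0.34,"dz":-0.15,"yaw":0,"fingers":0.4},{"dx":-0.2,"dy":-0.34,"dz":-0.15,"yaw":0,"fingers":0.4}]' 40
python3 - <<'E'
from st import *
state()
a,d=cams.read_camera('top');cv2.imwrite('pics/t9.png',a[:,:,::-1]);np.save('pics/t9.npy',d)
b,_=cams.read_camera('side');cv2.imwrite('pics/s9.png',cv2.resize(b[150:430,150:500,::-1],None,fx=2.1,fy=2.1,interpolation=cv2.INTER_CUBIC))
C=cloud('top',d)
for nm,(r0,r1,c0,c1) in dict(stapler=(85,160,210,275),mouse=(90,155,300,365),tin=(105,160,380,440)).items():
    g=np.zeros((480,640),bool);g[r0:r1,c0:c1]=1
    for f in('top0','t9'):
        D=np.load(f'pics/{f}.npy');Q=cloud('top',D)[g&(D>.1)];Q=Q[Q[:,2]>.012];print(nm,f,Q[:,:2].mean(0))
hsv=cv2.cvtColor(a,cv2.COLOR_RGB2HSV).astype(int)
g=np.zeros((480,640),bool);g[180:295,430:510]=1
Q=C[g&(d>.1)&(hsv[...,1]>25)&(C[...,2]>.055)&(C[...,2]<.1)];u=np.array([np.cos(np.radians(7.1)),np.sin(np.radians(7.1))]);n=np.array([-u[1],u[0]])
s=(Q[:,:2]-[.515,-.3065])@u;w=(Q[:,:2]-[.515,-.3065])@n
for lo in(-.045,-.015,.015): k=(s>lo)&(s<lo+.03);print('shaft',lo,k.sum(),np.median(w[k]),np.percentile(Q[k,2],90))
E
```

```text
t: 17.1
tcp_pos: [0.6224, 0.0537, 0.3255]
tool_rot: [2.156, 0.139, -2.155]
wrist_force: [0.0, 0.1, -0.4]
grip_width: 0.402
t 17.10 tcp [0.6224 0.0537 0.3255] x [ 0.0003  0.0005 -1.    ] y ang -82.65 F [ 0.0239  0.0634 -0.3628] M [-0.0393 -0.0189 -0.0048] g 0.402 j7 -1.06
stapler top0 [0.7531 0.1293]
stapler t9 [0.5416 0.0491]
mouse top0 [ 0.755  -0.0516]
mouse t9 [ 0.7343 -0.0443]
tin top0 [ 0.725  -0.1988]
tin t9 [ 0.725  -0.1987]
shaft -0.045 84 0.003994720108127932 0.06966671232074423
shaft -0.015 56 0.00557797025006045 0.06957901257164825
shaft 0.015 88 0.004201006117337225 0.06970524128812562
```

View pics/t9.png

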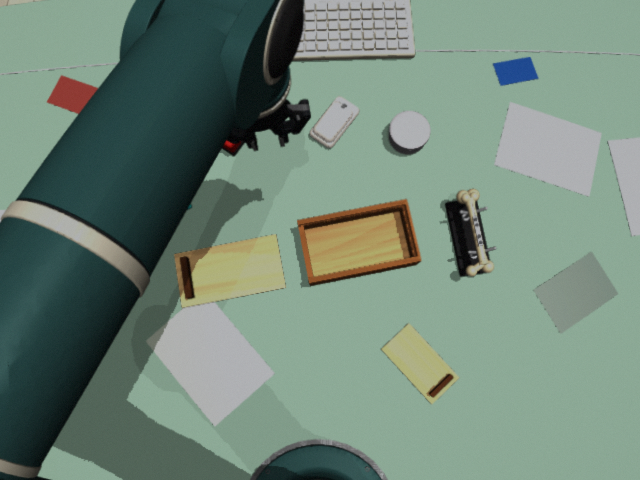

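View pics/s9.png

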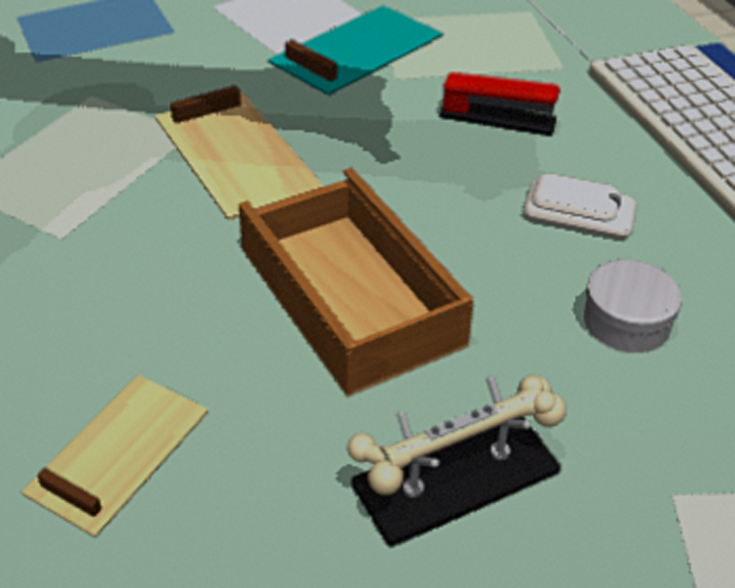

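The side view shows the femur in both forks (shaft top 69.7 mm = 62 + 7.5). The lid is flat and clear. The stapler (361-416, 185-214) and mouse are at their original side-view pixels; in the top view the arm hides them, which explains their shifted numbers there. The gripper is free at z 0.33, so I'm handing in.

```bash
python3 - <<'E'
from st import *
a=cv2.imread('pics/side0.png').astype(int);b=cams.read_camera('side')[0][:,:,::-1].astype(int)
for n,(r0,r1,c0,c1) in dict(stapler=(180,218,355,420),mouse=(228,268,395,458),tin=(270,318,425,478)).items(): print(n,np.abs(a-b)[r0:r1,c0:c1].mean())
state();print(manip.hand_in())
E
```

```text
stapler 4.925101214574899
mouse 7.260714285714286
tin 6.7045335429769395
t 17.25 tcp [0.6222 0.0483 0.3256] x [ 0.0009 -0.0003 -1.    ] y ang -83.03 F [-1.2245 -0.6958 -0.1779] M [-0.0445 -0.0431 -0.0033] g 0.398 j7 -1.06
the job is handed in; nothing more can be done
None
```

The job is done and handed in at about 17 s of the 58 s allowed. I slid the yellow lid (the larger one, in the box) out along its grooves by its pull and set it flat on the desk. Then I lifted the femur out and lowered it into the display stand.

**Last checks:**
- **Lid:** after release it lay flat, with its top at 6 mm and no measurable tilt. It is about 40 mm clear of the box. The later pictures show it in the same place.
- **Femur:** the shaft lies in both forks, with its top at 69.7 mm along the whole length, so the axis is at 62 mm as specified. My measure of its sideways position read 4–6 mm off the stand's centreline. I put this down to the colour mask catching only one side of the shaft, because the wrist and side views show it seated in both forks.
- **Forces:** readings stayed low while sliding (about 1 N) and reached at most about 11 N, when the lid touched the desk.
- **Tin:** it did not move in either view.
- **Stapler and mouse:** the final top-view numbers for these disagreed with the start, because the arm was hiding them. An earlier top view and the final side view show both where they started.

Two early move calls were refused because some rows left out values; nothing moved in either.

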